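# Load the empty sprung cradles with spare finials and hold one pressed down

### The arm

A 6-joint arm with a two-finger parallel gripper is mounted at the origin on the work surface. World frame = base frame: x ahead of the robot, y to its left, z up, the work surface at z = 0. Lengths are in mm, angles in degrees, forces in N, time in s.
With the tool pointing down it reaches from about 350 to 850 mm from the base axis. Payload 8.1 kg.
Tool frame: the origin (TCP) lies between the finger pads; the fingertips stand 22 mm ahead of it and the grasp point (between the pads) lies 3 mm ahead of it (r.nose_length is the z of the fingertips in the tool frame, in mm); z points along the fingers, x is the direction in which the jaws open and shut, and the axes are right-handed (so a half turn about z gives the same grasp; the last joint's range is limited). The gripper opens to 85 mm and grips with 20 to 120 N. Pads are 22 mm wide; open, the fingers measure 114 mm over their backs; the gripper's body (76 mm by 85 mm) begins 54 mm behind the grasp point. The pads swing forward as they close: fully open they stand 13 mm farther back than shut.
Start: joints at [-77.028, 7.471, 85.268, -0, 87.261, -4.893], TCP at [184.084, -571.068, 253.292] pointing down, gripper open.
Joint ranges: [-169.43, 169.43], [-51.17, 129.36], [1.28, 143.12], [-76.62, 256.62], [0, 156.53], [-152.29, 152.29]. Speed limits (degrees/s): [136.94, 136.94, 159.86, 180, 180, 180].

### API

Orientations are given as [roll, pitch, yaw] about the fixed x, y, z axes, in that order (R = Rz(yaw) Ry(pitch) Rx(roll)).
In Python, from bench import r gives the robot as it stands.
- The arm moves only by the shell command python3 -m jog 'ROWS' [FORCE]. ROWS is JSON, a list of rows, each a list of 5 numbers: the shift along the tool's x, y, z in m, then the turn about the tool's z in degrees, then the opening in per cent of the stroke, from 0 (shut) to 100 (fully open). A call has 1 to 8 rows; each row is the pose to reach, as a shift and turn from the pose measured when the call began, along the tool's axes at that moment; what a row does not reach only later rows make up. A row lasts 1/10 s, in which the tool goes at most 50 mm and 8.59 degrees, less where a joint would pass 70% of its speed; a pose out of reach is approached as far as the arm can. A call with a gripper value outside its range is refused whole. The fingers move at their own pace and stop on an object; FORCE is the grip in N (left out, the last holds). Time passes only in rows, so rows that repeat a pose let the fingers close. It gives the time, the measured TCP pose, the force and the opening at its end, in the units of the state.
- r.sense(): the state, without advancing time (a new reading comes with each control period).
- r.snapshot(name): name is "side" or "top" or "wrist"; returns a dict with "image" (420x560x3 uint8, red, green, blue), "K" (3x3 intrinsics, pixels), "T" (4x4, takes a point from camera to world coordinates); the wrist camera has in their place "tool_from_camera" (4x4, takes a point from camera to tool coordinates, whose origin is the TCP and whose axes are the tool frame's). Camera axes: x right, y down, z forward; pixel columns grow to the right and rows downward; lengths in mm; the calibration is good to about 2 mm. The wrist camera is an equidistant fisheye: a pixel r from the principal point sees the ray r / f radians off the axis. A picture is of the moment at which its call begins: read the wrist's pose just before it. There is no depth.
- r.hand_in(): hands the job in, once; it reports no verdict.
Trained networks look in a picture, given as the dict that the camera call returned (one of the last four; its "shot" number tells which), for a name from the list of things; names that differ only in an ending like _2 or _b are one class to them, and where a whole thing is asked for, a point or a joint stands for the part that bears it (a point fixed in the world has none). Each returns a list of dicts, best first, with "conf" (0 to 1); they miss things now and then, are a little off and sometimes report something else, mostly with a low value. They report only what shows in the picture. A call takes as long as a camera call. They do not tell look-alikes from the thing itself.
- r.search_frame(picture, label): "bbox" ([left, top, right, bottom] in pixels, round what is visible of it).
- r.pinpoint(picture, label): "uv" ([column, row] in pixels: a listed point, or the origin of a listed thing).
The state is a dict: "time": time; "joint_pos": joint angles; "qd": joint speeds; "joint_efforts": joint torques, N m; "tool_pos": TCP position; "tcp_rot": TCP orientation; "ft_force": force on the tool from outside, world axes, zero at the start; "wrist_torque": the same for the moment, N m; "finger_gap": finger opening in mm.
Only numpy, scipy, OpenCV 4.12 (cv2) and the standard library are available. Lean on these libraries where they do the work, as an engineer would, in place of code of your own. Each camera call takes 0.05 s, during which the arm holds its last target. There are 200 camera calls.

### The job

Two of the four sprung ring cradles on the carver's bench are empty: put one of the spare turned finials, nose down, from the wooden sleeves into each empty cradle, letting go of the first once it is seated, and leave the two loaded cradles and the other things on the bench alone. Then press one of the two finials you loaded straight down until its ring is fully down on its stop, for the glue to take, and finish while still holding it pressed down there: do not let go.

Things in the scene. Friction and masses are not known exactly. Their poses are not given: they have to be found in the camera images.
- seat_a (a point): Centre of the upper face of a sprung cradle's aluminium ring (88 mm outside, 50 mm bore, 8 mm thick, open below), 85 mm above the bench when up; moves with the ring. One of four alike: 96 mm steel base screwed to the bench, three sprung guide rods at 38 mm radius, tops 83 mm up. Two cradles start empty, two loaded, places mixed: look which are empty.
- ring_a (a joint): How far the ring of the cradle of seat_a is pressed straight down: 0 m = up, 0.020 m = fully down on its hard stop. Spring: it stays up under a finial's weight; about 3 N starts it moving and about 12 N of push brings it fully down; it springs back up if let go.
- seat_b (a point): Centre of the upper face of a sprung cradle's aluminium ring (88 mm outside, 50 mm bore, 8 mm thick, open below), 85 mm above the bench when up; moves with the ring. One of four alike: 96 mm steel base screwed to the bench, three sprung guide rods at 38 mm radius, tops 83 mm up. Two cradles start empty, two loaded, places mixed: look which are empty.
- ring_b (a joint): How far the ring of the cradle of seat_b is pressed straight down: 0 m = up, 0.020 m = fully down on its hard stop. Spring: it stays up under a finial's weight; about 3 N starts it moving and about 12 N of push brings it fully down; it springs back up if let go.
- seat_c (a point): Centre of the upper face of a sprung cradle's aluminium ring (88 mm outside, 50 mm bore, 8 mm thick, open below), 85 mm above the bench when up; moves with the ring. One of four alike: 96 mm steel base screwed to the bench, three sprung guide rods at 38 mm radius, tops 83 mm up. Two cradles start empty, two loaded, places mixed: look which are empty.
- ring_c (a joint): How far the ring of the cradle of seat_c is pressed straight down: 0 m = up, 0.020 m = fully down on its hard stop. Spring: it stays up under a finial's weight; about 3 N starts it moving and about 12 N of push brings it fully down; it springs back up if let go.
- seat_d (a point): Centre of the upper face of a sprung cradle's aluminium ring (88 mm outside, 50 mm bore, 8 mm thick, open below), 85 mm above the bench when up; moves with the ring. One of four alike: 96 mm steel base screwed to the bench, three sprung guide rods at 38 mm radius, tops 83 mm up. Two cradles start empty, two loaded, places mixed: look which are empty.
- ring_d (a joint): How far the ring of the cradle of seat_d is pressed straight down: 0 m = up, 0.020 m = fully down on its hard stop. Spring: it stays up under a finial's weight; about 3 N starts it moving and about 12 N of push brings it fully down; it springs back up if let go.
- finial_a: Turned pale-wood finial, one of four alike, 50 to 105 g, nose down (starts seated in a cradle). Origin on its axis at the collar's underside, z up. Below it a round nose 44 mm dia, 38 mm long; above it a collar 62 mm dia (0 to 8 mm), then a plain spigot to grip, 22 mm dia (8 to 52 mm). Seated: nose through the ring, collar flat on it, origin at the seat point.
- finial_b: Turned pale-wood finial, one of four alike, 50 to 105 g, nose down (starts seated in a cradle). Origin on its axis at the collar's underside, z up. Below it a round nose 44 mm dia, 38 mm long; above it a collar 62 mm dia (0 to 8 mm), then a plain spigot to grip, 22 mm dia (8 to 52 mm). Seated: nose through the ring, collar flat on it, origin at the seat point.
- finial_c: Turned pale-wood finial, one of four alike, 50 to 105 g, nose down (starts as a spare in a plain wooden sleeve). Origin on its axis at the collar's underside, z up. Below it a round nose 44 mm dia, 38 mm long; above it a collar 62 mm dia (0 to 8 mm), then a plain spigot to grip, 22 mm dia (8 to 52 mm). Seated: nose through the ring, collar flat on it, origin at the seat point.
- finial_d: Turned pale-wood finial, one of four alike, 50 to 105 g, nose down (starts as a spare in a plain wooden sleeve). Origin on its axis at the collar's underside, z up. Below it a round nose 44 mm dia, 38 mm long; above it a collar 62 mm dia (0 to 8 mm), then a plain spigot to grip, 22 mm dia (8 to 52 mm). Seated: nose through the ring, collar flat on it, origin at the seat point.
- sleeve_c: Plain dark wooden sleeve fixed to the bench, 66 mm outside, 50 mm bore, 50 mm tall, no springs; at the start a spare finial hangs in it by its collar. Origin: centre of its underside. Not to be refilled.
- sleeve_d: Plain dark wooden sleeve fixed to the bench, 66 mm outside, 50 mm bore, 50 mm tall, no springs; at the start a spare finial hangs in it by its collar. Origin: centre of its underside. Not to be refilled.
- sanding_block: Cork sanding block 32 x 50 x 28 mm; a bystander to leave alone. Origin: underside, near its middle.
- wax_tin: Low aluminium tin 56 mm dia, 30 mm tall; a bystander to leave alone. Origin: underside, near its middle.
- brush: Glue brush lying flat; a bystander to leave alone. Origin: underside, near its middle.
- gouge: Carving gouge lying flat, wooden handle, about 250 mm long; a bystander to leave alone. Origin: underside, near its middle.
- offcut: Pale wood offcut 50 x 110 x 35 mm; a bystander to leave alone. Origin: underside, near its middle.
- glue_bottle: White glue bottle 60 mm dia, 160 mm tall; a bystander to leave alone. Origin: underside, near its middle.
- mallet: Carver's mallet standing on its head, 90 mm dia, 210 mm tall; a bystander to leave alone. Origin: underside, near its middle.
Not all that is in view belongs to the job. Leave any turquoise or yellow look-alike of the part that bears seat_a alone.

How it is judged (in metres and radians):
On the way:
1. A first spare finial is seated in a cradle that was empty, ring up, and has been let go (((distance between finial_c and seat_c below 0.007 m and angle between finial_c's own z axis and vertical below 0.12 rad and value of joint ring_c below 0.005 m and contact force between the fingers and finial_c below 0.1 N) or (distance between finial_c and seat_d below 0.007 m and angle between finial_c's own z axis and vertical below 0.12 rad and value of joint ring_d below 0.005 m and contact force between the fingers and finial_c below 0.1 N) or (distance between finial_d and seat_c below 0.007 m and angle between finial_d's own z axis and vertical below 0.12 rad and value of joint ring_c below 0.005 m and contact force between the fingers and finial_d below 0.1 N) or (distance between finial_d and seat_d below 0.007 m and angle between finial_d's own z axis and vertical below 0.12 rad and value of joint ring_d below 0.005 m and contact force between the fingers and finial_d below 0.1 N))), for 0.2 s.
At the end, for the whole second after the job is handed in: Both spares seated in the once-empty cradles (collar within 7 mm of seat point, tilt under 0.12 rad, at rest): one held by the fingers (over 4 N), its ring over 17 of 20 mm down; the other let go, ring up (under 5 mm). The two first-loaded finials still seated, rings up (((distance between finial_c and seat_c below 0.007 m and angle between each of finial_c, finial_d's own z axis and vertical below 0.12 rad and distance between finial_d and seat_d below 0.007 m and value of joint ring_c above 0.017 m and contact force between the fingers and finial_c above 4 N and linear speed of each of finial_c, finial_d below 0.02 m/s and value of joint ring_d below 0.005 m and contact force between the fingers and finial_d below 0.1 N) or (distance between finial_c and seat_d below 0.007 m and angle between each of finial_c, finial_d's own z axis and vertical below 0.12 rad and distance between finial_d and seat_c below 0.007 m and value of joint ring_d above 0.017 m and contact force between the fingers and finial_c above 4 N and linear speed of each of finial_c, finial_d below 0.02 m/s and value of joint ring_c below 0.005 m and contact force between the fingers and finial_d below 0.1 N) or (distance between finial_d and seat_c below 0.007 m and angle between each of finial_d, finial_c's own z axis and vertical below 0.12 rad and distance between finial_c and seat_d below 0.007 m and value of joint ring_c above 0.017 m and contact force between the fingers and finial_d above 4 N and linear speed of each of finial_d, finial_c below 0.02 m/s and value of joint ring_d below 0.005 m and contact force between the fingers and finial_c below 0.1 N) or (distance between finial_d and seat_d below 0.007 m and angle between each of finial_d, finial_c's own z axis and vertical below 0.12 rad and distance between finial_c and seat_c below 0.007 m and value of joint ring_d above 0.017 m and contact force between the fingers and finial_d above 4 N and linear speed of each of finial_d, finial_c below 0.02 m/s and value of joint ring_c below 0.005 m and contact force between the fingers and finial_c below 0.1 N)) and distance between finial_a and seat_a below 0.007 m and angle between each of finial_a, finial_b's own z axis and vertical below 0.12 rad and distance between finial_b and seat_b below 0.007 m and value of joint each of ring_a, ring_b below 0.005 m); the arm keeps its last pose, push and grip.
It fails at once if A finial loaded from the start is moved more than 15 mm (distance of any of finial_a, finial_b from where it was at the start of the episode above 0.015 m).
It fails at once if A bystander is moved more than 30 mm (distance of any of sanding_block, wax_tin, brush, gouge, offcut, glue_bottle, mallet from where it was at the start of the episode above 0.03 m).
It also fails if it takes over 56 s, if anything falls off the work surface, if the arm or the gripper's body presses on something with over 40 N, if the wrist force passes 120 N, or if a joint passes its speed limit or range.

## Working session

There is one attempt and no reset: what is moved stays moved. The work goes in short steps, Python scripts to look and compute and a shell command to move; the robot and the scene stay as the last step left them, time stands still between calls to the robot, and variables do not carry over. Pictures are saved under pics/ and viewed, about 8 in all and at most 12, crops included, and the job is handed in when it is done.

```bash
ls; mkdir -p pics
cat > h.py <<'E'
import numpy as np, cv2
from bench import r
def ray_z(p,uv,z):
    K,T=np.array(p["K"]),np.array(p["T"])
    d=T[:3,:3]@np.linalg.solve(K,[uv[0],uv[1],1]); o=T[:3,3]
    return (o+d*(z-o[2])/d[2]).round(1)
def save(p,n): cv2.imwrite("pics/"+n,p["image"][:,:,::-1])
E
python3 - <<'E'
from h import *
s=r.sense(); print(s)
t=r.snapshot("top"); d=r.snapshot("side"); save(t,"top0.png"); save(d,"side0.png")
print(np.array(t["T"]).round(2), np.array(d["T"]).round(2))
for l,z in [("seat_a",85),("finial_a",85),("finial_c",50),("sleeve_c",0)]:
    for x in r.pinpoint(t,l): print(l,x, ray_z(t,x["uv"],z), ray_z(t,x["uv"],50))
    for x in r.pinpoint(d,l): print(" side",l,x, ray_z(d,x["uv"],z))
E
```

```text
pics
{'time': 0.0, 'joint_pos': array([-7.70291555e+01,  7.51363472e+00,  8.53314438e+01,  2.04932007e-03,
        8.72621189e+01, -4.89259872e+00]), 'qd': array([-0.10694112,  0.06841745, -0.04135786, -0.0956493 , -0.06706082,
       -0.04954417]), 'joint_efforts': array([ 2.23860967e-03, -5.69397104e+01, -5.00547373e+01,  1.38757755e-04,
        1.47370639e-02,  3.42044098e-05]), 'tool_pos': array([ 183.96887498, -570.54837189,  252.23902014]), 'tcp_rot': array([-1.79988818e+02,  1.06632188e-01, -7.21366462e+01]), 'ft_force': array([0.37627238, 0.25149874, 0.33873895]), 'wrist_torque': array([-0.03750842, -0.00275113,  0.06503899]), 'finger_gap': 85.48258730464379}
[[-1.00000e-02 -9.80000e-01  1.80000e-01  3.39020e+02]
 [-1.00000e+00  0.00000e+00 -3.00000e-02 -4.31500e+01]
 [ 3.00000e-02 -1.80000e-01 -9.80000e-01  1.06578e+03]
 [ 0.00000e+00  0.00000e+00  0.00000e+00  1.00000e+00]] [[-9.6000e-01 -1.5000e-01  2.5000e-01  2.3723e+02]
 [-2.9000e-01  5.2000e-01 -8.1000e-01  7.6879e+02]
 [-1.0000e-02 -8.4000e-01 -5.4000e-01  6.2577e+02]
 [ 0.0000e+00  0.0000e+00  0.0000e+00  1.0000e+00]
[... 2435 characters left out ...]
ial_c {'uv': [178.5, 240.2], 'conf': 0.62} [456.4 167.3  50. ] [456.4 167.3  50. ]
 side finial_c {'uv': [262.9, 287.7], 'conf': 0.71} [452.1 181.7  50. ]
 side finial_c {'uv': [298.6, 207.4], 'conf': 0.61} [ 460.4 -146.9   50. ]
 side finial_c {'uv': [175.1, 274.9], 'conf': 0.58} [646.6 197.3  50. ]
 side finial_c {'uv': [251.5, 172.0], 'conf': 0.52} [ 657.9 -314.5   50. ]
sleeve_c {'uv': [183.5, 245.9], 'conf': 0.72} [447.4 164.4   0. ] [442.3 154.6  50. ]
sleeve_c {'uv': [305.4, 234.7], 'conf': 0.46} [ 475.2 -151.1    0. ] [ 468.8 -146.1   50. ]
 side sleeve_c {'uv': [296.7, 223.1], 'conf': 0.9} [ 464.  -143.7    0. ]
 side sleeve_c {'uv': [262.3, 305.6], 'conf': 0.78} [454.3 183.6   0. ]
```

Run:
```python
import cv2
t=cv2.imread("pics/top0.png");s=cv2.imread("pics/side0.png")
cv2.imwrite("pics/top0c.png",cv2.resize(t[80:380,100:450],None,fx=2,fy=2,interpolation=cv2.INTER_CUBIC)[:600,:800])
cv2.imwrite("pics/side0c.png",cv2.resize(s[120:360,110:510],None,fx=2,fy=2,interpolation=cv2.INTER_CUBIC))
```

```text
(no output)
```

View pics/top0c.png

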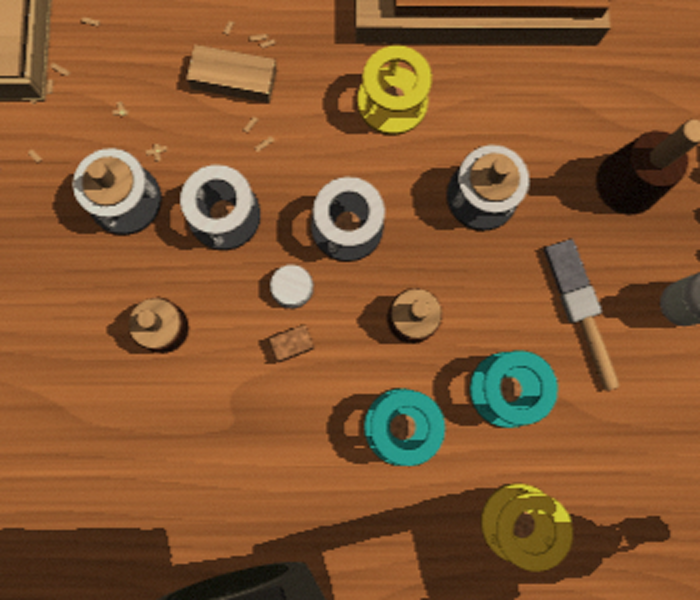

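View pics/side0c.png

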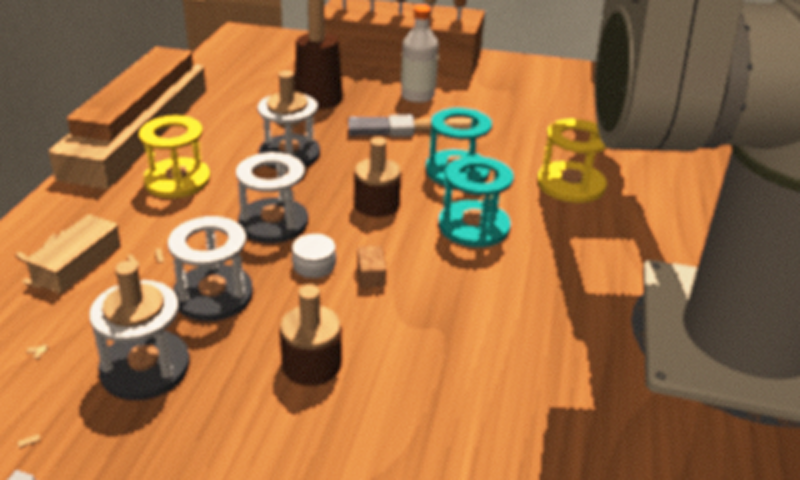

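Empty cradles are the white rings at top pixels (209,183) and (274,186). The loaded ones are at (154,171) and (347,168). Turquoise look-alikes are at (303,291) and (359,273), and yellow ones at (297,116) and (367,342). The spares are in dark sleeves at (307,237) and (178,241). I'll take the right spare to the cradle at about (582,-67) first.

```bash
python3 -m jog '[[-0.32,-0.372,0,-68,60],[-0.32,-0.372,0,-68,60],[-0.32,-0.372,0,-68,60],[-0.32,-0.372,0,-68,60],[-0.32,-0.372,0,-68,60],[-0.32,-0.372,0,-68,60],[-0.32,-0.372,0,-68,60],[-0.32,-0.372,0,-68,60]]' 30
```

```text
time: 1.3
tool_pos: [393.4, -228.0, 253.7]
tcp_rot: [180.0, -0.1, -3.8]
ft_force: [0.9, -1.0, -0.3]
finger_gap: 51.1
```

```bash
python3 -m jog '[[0.045,-0.081,0,-3.8,60],[0.045,-0.081,0,-3.8,60],[0.045,-0.081,0,-3.8,60],[0.045,-0.081,0,-3.8,60]]'
cat >> h.py <<'E'
def wray(p,uv,s,z):
    "fisheye pixel -> world at height z"
    from scipy.spatial.transform import Rotation as R
    K=np.array(p["K"]); C=np.array(p["tool_from_camera"])
    v=np.array([(uv[0]-K[0,2])/K[0,0],(uv[1]-K[1,2])/K[1,1]]); th=np.hypot(*v)
    d=np.r_[v/th*np.sin(th),np.cos(th)]
    W=R.from_euler("xyz",s["tcp_rot"],degrees=True).as_matrix()
    o=W@C[:3,3]+s["tool_pos"]; d=W@C[:3,:3]@d
    return (o+d*(z-o[2])/d[2]).round(1)
E
python3 - <<'E'
from h import *
s=r.sense(); p=r.snapshot("wrist"); save(p,"w1.png"); print(s["tool_pos"],s["tcp_rot"],np.array(p["K"]),np.array(p["tool_from_camera"]).round(2))
for l,z in [("seat_a",85),("finial_c",50),("sleeve_c",0)]:
    for x in r.pinpoint(p,l): print(l,x, wray(p,x["uv"],s,z), wray(p,x["uv"],s,85))
t=r.snapshot("top"); d=r.snapshot("side")
for q in (t,d):
    for x in r.pinpoint(q,"seat_a"):print(x,ray_z(q,x["uv"],85))
E
```

```text
time: 1.7
tool_pos: [444.0, -149.2, 253.7]
tcp_rot: [179.9, -0.0, 0.2]
ft_force: [-0.2, -0.1, -0.5]
finger_gap: 51.2
[ 443.98761348 -149.2070205   253.72755638] [ 1.79948018e+02 -4.62714706e-02  1.68812146e-01] [[325.1922621    0.         281.39252705]
 [  0.         325.1922621  215.30742971]
 [  0.           0.           1.        ]] [[   1.      0.     -0.      0.  ]
 [   0.      0.96    0.27  -69.6 ]
 [   0.     -0.27    0.96 -121.43]
 [   0.      0.      0.      1.  ]]
seat_a {'uv': [548.5, 191.2], 'conf': 0.71} [ 760.4 -131.7   85. ] [ 760.4 -131.7   85. ]
seat_a {'uv': [82.6, 311.0], 'conf': 0.64} [ 201.1 -284.8   85. ] [ 201.1 -284.8   85. ]
seat_a {'uv': [431.1, 120.2], 'conf': 0.61} [585.2 -68.5  85. ] [585.2 -68.5  85. ]
finial_c {'uv': [445.5, 290.2], 'conf': 0.78} [ 650.1 -269.4   50. ] [ 627.9 -249.    85. ]
finial_c {'uv': [297.5, 197.3], 'conf': 0.77} [ 460.5 -153.1   50. ] [ 458.7 -145.2   85. ]
finial_c {'uv': [332.4, 55.6], 'conf': 0.37} [494.1  -7.7  50. ] [488.7 -15.5  85. ]
sleeve_c {'uv': [268.2, 54.4], 'conf': 0.29} [428.6   3.1   0. ] [432.  -15.6  85. ]
{'uv': [303.8, 294.0], 'conf': 0.95} [ 324.6 -135.9   85. ]
{'uv': [369.3, 344.2], 'conf': 0.86} [ 210.2 -284.7   85. ]
{'uv': [299.1, 116.7], 'conf': 0.8} [ 765.6 -132.7   85. ]
{'uv': [207.0, 176.2], 'conf': 0.77} [609.6  96.3  85. ]
{'uv': [363.2, 272.3], 'conf': 0.62} [ 374.  -278.1   85. ]
{'uv': [274.6, 183.6], 'conf': 0.6} [590.9 -69.4  85. ]
{'uv': [399.1, 188.6], 'conf': 0.89} [ 205.7 -264.4   85. ]
{'uv': [243.2, 206.8], 'conf': 0.85} [584.3 -54.6  85. ]
{'uv': [340.7, 180.6], 'conf': 0.79} [ 367.7 -267.1   85. ]
{'uv': [176.6, 274.4], 'conf': 0.73} [619.5 229.8  85. ]
{'uv': [349.0, 205.7], 'conf': 0.63} [ 324.5 -135.4   85. ]
{'uv': [253.0, 174.0], 'conf': 0.62} [ 623.5 -237.4   85. ]
{'uv': [198.3, 183.2], 'conf': 0.58} [ 753.7 -139.9   85. ]
```

View pics/w1.png

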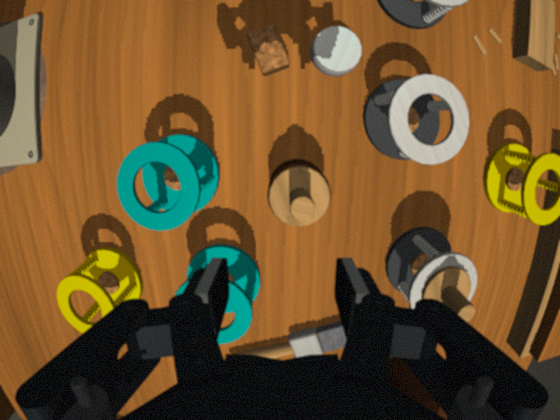

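```bash
cat >> h.py <<'E'
def ringfit(p,s,uv,z=85,win=60,lo=135):
    "white ring near uv: outer-edge circle at height z -> world centre, diameter"
    im=p["image"].astype(int); m=((im.min(2)>lo)&(im.max(2)-im.min(2)<45)).astype(np.uint8)
    q=np.zeros_like(m); u,v=map(int,uv); a,b=max(v-win,0),max(u-win,0); q[a:v+win,b:u+win]=m[a:v+win,b:u+win]
    c=max(cv2.findContours(q,cv2.RETR_EXTERNAL,cv2.CHAIN_APPROX_NONE)[0],key=cv2.contourArea)[:,0]
    pts=np.array([wray(p,x,s,z)[:2] for x in c],np.float32)
    (e,ax,_)=cv2.fitEllipse(cv2.convexHull(pts)[:,0])
    return np.round(e,1),np.round(ax,1)
E
python3 - <<'E'
from h import *
s=r.sense(); p=r.snapshot("wrist")
for uv in [(430,119)]: print(ringfit(p,s,uv))
print("collar",wray(p,(299.5,195),s,58),"spigot top",wray(p,(302,205),s,102))
for uv in[(268,195),(331,195),(299,227)]: print(wray(p,uv,s,58))
E
```

```text
(array([585.2, -67.3]), array([86.2, 86.6]))
collar [ 461.4 -150.8   58. ] spigot top [ 461.2 -150.   102. ]
[ 430.  -150.7   58. ]
[ 493.2 -150.7   58. ]
[ 461.3 -184.3   58. ]
```

```bash
python3 -m jog '[[0.017,0.001,0.05,-0.2,60],[0.017,0.001,0.1,-0.2,60],[0.017,0.001,0.14,-0.2,60],[0.017,0.001,0.169,-0.2,60],[0.017,0.001,0.169,-0.2,60],[0.017,0.001,0.169,-0.2,60]]' && python3 -m jog '[[0,0,0,0,10],[0,0,0,0,10],[0,0,0,0,10],[0,0,0,0,10],[0,0,0,0,10],[0,0,0,0,10]]' 40
```

```text
time: 2.75
tool_pos: [460.4, -152.2, 85.2]
tcp_rot: [180.0, -0.0, 0.1]
ft_force: [0.1, -0.6, 0.9]
finger_gap: 51.2
time: 3.35
tool_pos: [462.2, -153.0, 87.8]
tcp_rot: [179.9, -0.2, 0.1]
ft_force: [-0.5, -0.6, 6.8]
finger_gap: 20.8
```

```bash
python3 -m jog '[[0,0,-0.02,0,10],[0,0,-0.06,0,10],[0,0,-0.11,0,10],[0.04,-0.03,-0.12,0,10],[0.08,-0.06,-0.12,0,10],[0.115,-0.08,-0.12,0,10],[0.115,-0.08,-0.12,0,10],[0.115,-0.08,-0.12,0,10]]'
python3 - <<'E'
from h import *
s=r.sense(); p=r.snapshot("wrist"); save(p,"w2.png"); print(s["tool_pos"],s["tcp_rot"],s["ft_force"],s["finger_gap"])
E
```

```text
time: 4.15
tool_pos: [576.9, -72.0, 208.4]
tcp_rot: [179.9, -0.2, 0.2]
ft_force: [-0.5, -0.0, -1.4]
finger_gap: 21.2
[576.93443014 -72.00167784 208.39335123] [179.85304241  -0.23310294   0.19047074] [-0.49026277 -0.01053588 -1.39404052] 21.151578073264286
```

View pics/w2.png

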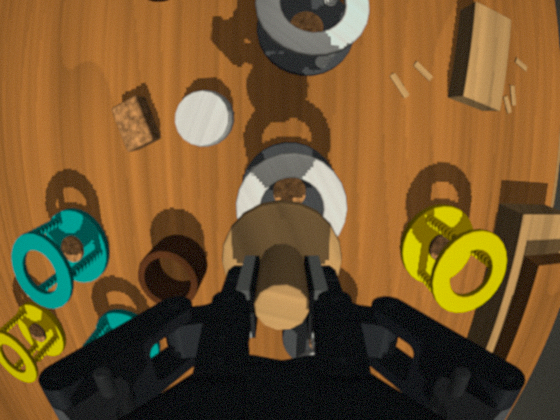

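Run:
```python
from h import *
s=r.sense(); p=r.snapshot("wrist"); Z=s["tool_pos"][2]
print(s["tool_pos"])
print("ring2",ringfit(p,s,(302,15)))
for uv,z in [((282,303),Z+14),((282,245),Z-30),((224,250),Z-30),((340,250),Z-30),((282,202),Z-30)]: print(uv,wray(p,uv,s,z)-s["tool_pos"])
# visible ring outer edge points
for uv in [(237,196),(347,200),(292,143)]: print(wray(p,uv,s,85))
for l in("seat_c","finial_c"):
  for x in r.pinpoint(p,l): print(l,x,wray(p,x["uv"],s,85), wray(p,x["uv"],s,Z-38)-s["tool_pos"])
t=r.snapshot("side");save(t,"s2.png")
```

```text
[576.39076239 -72.60460975 208.5121709 ]
ring2 (array([625. ,  79.2]), array([28.1, 46.3]))
(282, 303) [ 0.10923761  4.20460975 13.9878291 ]
(282, 245) [  0.30923761  11.00460975 -30.0121709 ]
(224, 250) [-28.99076239   8.10460975 -30.0121709 ]
(340, 250) [ 29.80923761   8.20460975 -30.0121709 ]
(282, 202) [  0.30923761  33.10460975 -30.0121709 ]
[542.4 -57.5  85. ]
[628.2 -60.5  85. ]
[584.6 -16.8  85. ]
seat_c {'uv': [474.3, 272.7], 'conf': 0.66} [ 762.1 -130.2   85. ] [120.60923761 -12.99539025 -38.0121709 ]
seat_c {'uv': [12.2, 357.7], 'conf': 0.61} [ 205.1 -278.3   85. ] [-241.79076239 -109.39539025  -38.0121709 ]
seat_c {'uv': [39.6, 268.1], 'conf': 0.59} [ 326.2 -130.3   85. ] [-162.99076239  -13.09539025  -38.0121709 ]
finial_c {'uv': [282.0, 258.1], 'conf': 0.89} [ 577.4 -109.5   85. ] [  0.40923761   0.40460975 -38.0121709 ]
```

```bash
python3 -m jog '[[0.009,0.05,0,0,10],[0.009,0.068,0,0,10],[0.009,0.068,0,0,10],[0.009,0.068,0,0,10]]'
python3 - <<'E'
from h import *
s=r.sense(); p=r.snapshot("wrist"); save(p,"w3.png")
import time
print(s["tool_pos"],s["tcp_rot"])
from scipy.spatial.transform import Rotation as R
for x in r.pinpoint(p,"seat_c"): print(x,wray(p,x["uv"],s,85))
for lo in(110,135,160):
  print(ringfit(p,s,(288,150),win=75,lo=lo))
E
```

```text
time: 4.8
tool_pos: [584.6, -142.0, 209.2]
tcp_rot: [179.9, -0.3, -0.1]
ft_force: [-0.2, -0.2, -1.0]
finger_gap: 20.9
[ 584.55351714 -141.95488554  209.19960438] [ 1.79870830e+02 -2.98878484e-01 -9.26468205e-02]
{'uv': [475.6, 199.9], 'conf': 0.94} [ 756.9 -128.9   85. ]
{'uv': [18.5, 203.8], 'conf': 0.83} [ 322.4 -129.8   85. ]
{'uv': [80.1, 331.2], 'conf': 0.78} [ 366.7 -272.5   85. ]
(array([595.8, -68.9]), array([65.3, 76.9]))
(array([612.9, -78.5]), array([26.6, 53.7]))
(array([615.1, -77.8]), array([22.3, 49.1]))
```

View pics/w3.png

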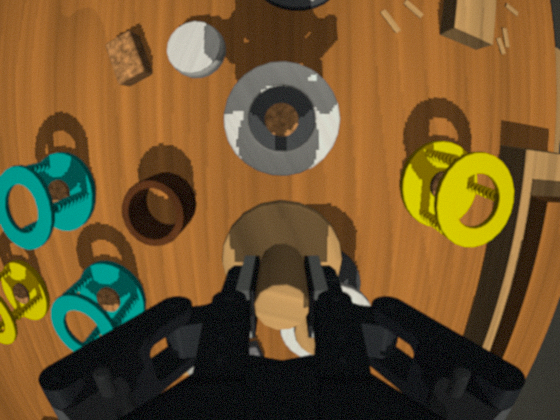

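Run:
```python
from h import *
s=r.sense(); p=r.snapshot("wrist")
print(s["tool_pos"])
for uv in [(224,118),(340,118),(282,61),(282,176),(282,118.5)]: print(wray(p,uv,s,85))
im=p["image"].astype(int); m=((im.max(2)-im.min(2)<30)&(im.max(2)>75)).astype(np.uint8)
m[:50]=0;m[190:]=0;m[:,:210]=0;m[:,355:]=0
c=max(cv2.findContours(m,cv2.RETR_EXTERNAL,cv2.CHAIN_APPROX_NONE)[0],key=cv2.contourArea)[:,0]
pts=np.array([wray(p,x,s,85)[:2] for x in c],np.float32); print(cv2.fitEllipse(cv2.convexHull(pts)[:,0]),cv2.minEnclosingCircle(pts))
```

```text
[ 584.72528878 -140.82572822  209.08471806]
[542.2 -65.4  85. ]
[629.3 -65.3  85. ]
[585.7 -22.5  85. ]
[ 585.7 -110.2   85. ]
[585.7 -66.5  85. ]
((585.2529296875, -66.74256896972656), (86.18224334716797, 87.18270111083984), 0.9197213053703308) ((585.4536743164062, -66.7281494140625), 43.79079055786133)
```

```bash
python3 -m jog '[[0,-0.04,0,0,10],[0,-0.072,0,0,10],[0,-0.072,0.02,0,10],[0,-0.072,0.035,0,10],[0,-0.072,0.035,0,10],[0,-0.072,0.035,0,10]]'
python3 - <<'E'
from h import *
s=r.sense(); p=r.snapshot("side"); print(s["tool_pos"],s["tcp_rot"],s["ft_force"])
im=p["image"][120:270,150:350,::-1]
cv2.imwrite("pics/s3.png",cv2.resize(im,None,fx=4,fy=4,interpolation=cv2.INTER_CUBIC))
E
```

```text
time: 5.55
tool_pos: [584.4, -68.8, 173.4]
tcp_rot: [179.9, -0.2, 0.0]
ft_force: [0.5, 0.7, -0.3]
finger_gap: 21.2
[584.44658668 -68.80789864 173.4036875 ] [ 1.79878947e+02 -2.03778521e-01  3.83675216e-02] [ 0.4640318   0.69701005 -0.26841653]
```

View pics/s3.png

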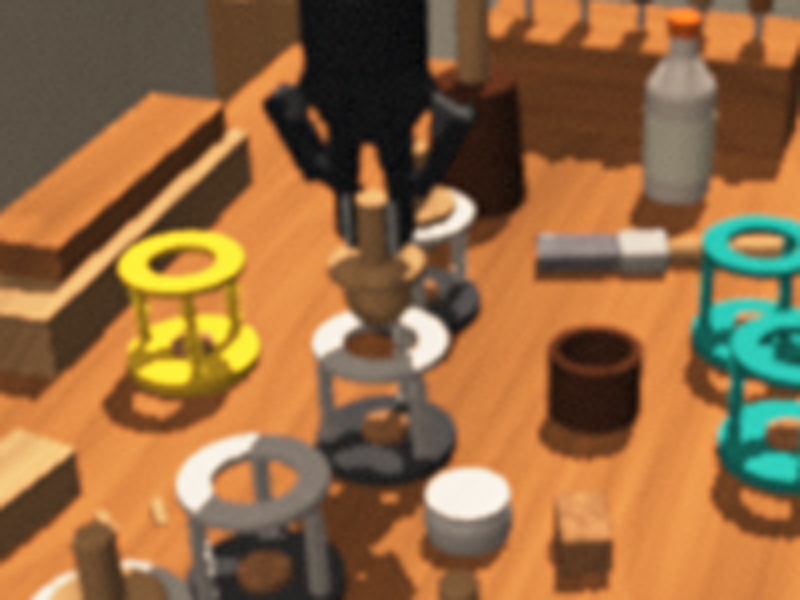

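The finial hangs upright with its nose just above the empty ring (crop (380,340)). Lowering it now.

```bash
python3 -m jog '[[0,0,0.015,0,10],[0,0,0.025,0,10],[0,0,0.032,0,10],[0,0,0.038,0,10],[0,0,0.042,0,10],[0,0,0.042,0,10]]'
```

```text
time: 6.2
tool_pos: [584.8, -69.1, 131.4]
tcp_rot: [179.9, -0.2, 0.0]
ft_force: [0.3, 0.2, -0.7]
finger_gap: 20.7
```

```bash
python3 -m jog '[[0,0,0.003,0,10],[0,0,0.006,0,10],[0,0,0.008,0,10],[0,0,0.008,0,10]]'; python3 -m jog '[[0,0,0.002,0,10],[0,0,0.002,0,10]]'
```

```text
time: 6.6
tool_pos: [584.8, -69.1, 123.2]
tcp_rot: [179.9, -0.2, 0.0]
ft_force: [-0.2, -0.3, 0.4]
finger_gap: 21.3
time: 6.8
tool_pos: [585.0, -69.1, 121.4]
tcp_rot: [179.9, -0.2, 0.0]
ft_force: [-0.5, -0.1, 1.1]
finger_gap: 21.1
```

```bash
python3 -m jog '[[0,0,0.002,0,10],[0,0,0.003,0,10],[0,0,0.003,0,10]]'
python3 - <<'E'
from h import *
s=r.sense(); p=r.snapshot("side"); 
im=p["image"][150:270,170:310,::-1]
cv2.imwrite("pics/s4.png",cv2.resize(im,None,fx=5,fy=5,interpolation=cv2.INTER_CUBIC))
E
```

```text
time: 7.1
tool_pos: [585.2, -69.2, 118.6]
tcp_rot: [179.9, -0.3, 0.0]
ft_force: [0.1, -0.3, 3.3]
finger_gap: 20.9
```

View pics/s4.png

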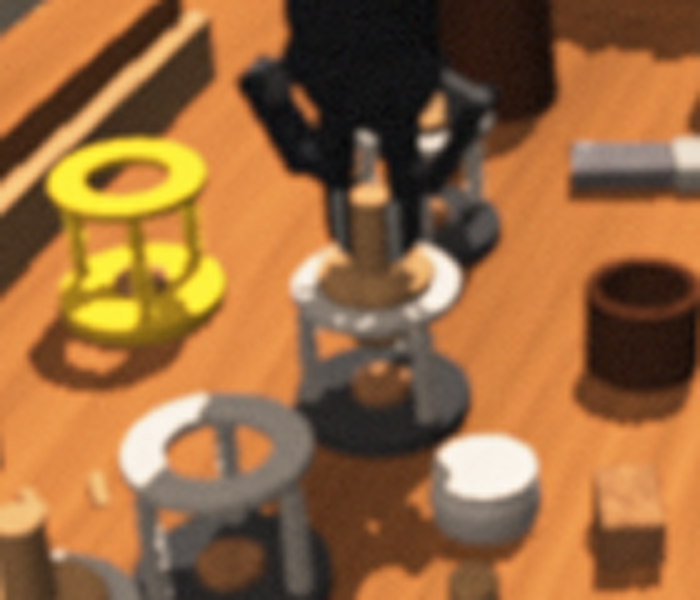

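Seated, with the contact force rising to 3.3 N. Releasing, then waiting before I rise.

```bash
python3 -m jog '[[0,0,0,0,40],[0,0,0,0,50],[0,0,0,0,60],[0,0,0,0,60],[0,0,-0.02,0,60],[0,0,-0.06,0,60],[0,0,-0.1,0,60],[0,0,-0.135,0,60]]'
```

```text
time: 7.95
tool_pos: [584.6, -68.9, 255.7]
tcp_rot: [179.9, -0.3, 0.0]
ft_force: [0.3, 0.1, -0.1]
finger_gap: 51.2
```

```bash
python3 -m jog '[[-0.13,-0.179,0,0,60],[-0.13,-0.179,0,0,60],[-0.13,-0.179,0,0,60],[-0.13,-0.179,0,0,60],[-0.13,-0.179,0,0,60],[-0.13,-0.179,0,0,60],[-0.13,-0.179,0,0,60]]'
python3 - <<'E'
from h import *
s=r.sense(); p=r.snapshot("wrist"); save(p,"w4.png"); print(s["tool_pos"],s["tcp_rot"])
for l,z in [("seat_a",85),("finial_c",50)]:
    for x in r.pinpoint(p,l): print(l,x, wray(p,x["uv"],s,z), wray(p,x["uv"],s,85))
E
```

```text
time: 8.65
tool_pos: [454.6, 110.2, 254.7]
tcp_rot: [179.8, -0.4, 0.1]
ft_force: [-1.0, 0.7, -0.2]
finger_gap: 51.3
[454.64551782 110.18811462 254.7149073 ] [ 1.79841092e+02 -3.65887745e-01  9.47190859e-02]
seat_a {'uv': [176.6, 384.8], 'conf': 0.7} [ 321.2 -130.4   85. ] [ 321.2 -130.4   85. ]
finial_c {'uv': [280.2, 134.5], 'conf': 0.9} [454.5 169.8  50. ] [454.5 170.9  85. ]
finial_c {'uv': [390.5, 349.4], 'conf': 0.86} [601.4 -99.4  50. ] [585.6 -69.4  85. ]
finial_c {'uv': [454.0, 84.8], 'conf': 0.59} [643.2 233.9  50. ] [622.8 228.1  85. ]
```

View pics/w4.png

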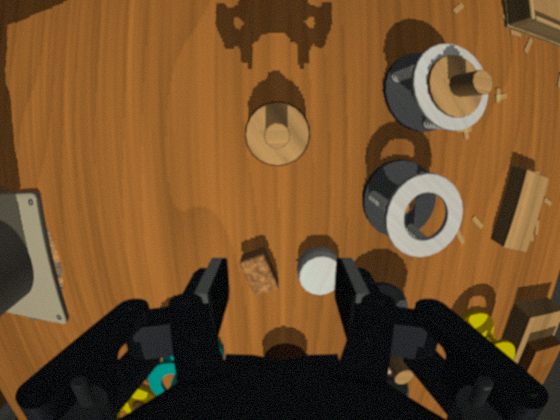

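Run:
```python
from h import *
s=r.sense(); p=r.snapshot("wrist"); print(s["tool_pos"])
print(ringfit(p,s,(424,215)),ringfit(p,s,(424,215),lo=115))
print("collar",wray(p,(277.3,133),s,58),"spigot top",wray(p,(277.5,135),s,102))
for uv in[(245,133),(309.5,133),(277,101),(277,165)]: print(wray(p,uv,s,58))
```

```text
[455.12344227 109.22316164 254.43254326]
(array([600.6,  95.3]), array([85.8, 86.2])) (array([600.4,  95.4]), array([86.6, 86.9]))
collar [452.2 170.6  58. ] spigot top [452.7 170.1 102. ]
[420.8 171.   58. ]
[483.4 170.8  58. ]
[451.9 201.9  58. ]
[451.8 139.1  58. ]
```

```bash
python3 -m jog '[[-0.003,-0.05,0.0,0,60],[-0.003,-0.061,0.04,0,60],[-0.003,-0.061,0.09,0,60],[-0.003,-0.061,0.135,0,60],[-0.003,-0.061,0.165,0,60],[-0.003,-0.061,0.165,0,60],[-0.003,-0.061,0.165,0,60]]' && python3 -m jog '[[0,0,0,0,10],[0,0,0,0,10],[0,0,0,0,10],[0,0,0,0,10],[0,0,0,0,10],[0,0,0,0,10]]' 60
```

```text
time: 9.55
tool_pos: [453.3, 169.1, 89.5]
tcp_rot: [179.8, -0.2, -0.1]
ft_force: [-0.5, 0.2, 0.7]
finger_gap: 51.3
time: 10.15
tool_pos: [454.7, 169.4, 92.0]
tcp_rot: [179.9, -0.4, -0.1]
ft_force: [-3.3, -1.5, 6.6]
finger_gap: 20.4
```

```bash
python3 -m jog '[[0,0,-0.02,0,10],[0,0,-0.06,0,10],[0,0,-0.11,0,10],[0.04,0.02,-0.12,0,10],[0.08,0.04,-0.12,0,10],[0.12,0.06,-0.12,0,10],[0.146,0.075,-0.12,0,10],[0.146,0.075,-0.12,0,10]]'
python3 -m jog '[[0,0,0,0,10],[0,0,0,0,10]]'
python3 - <<'E'
from h import *
s=r.sense(); p=r.snapshot("wrist"); save(p,"w5.png"); print(s["tool_pos"],s["tcp_rot"],s["ft_force"],s["finger_gap"])
E
```

```text
time: 10.95
tool_pos: [602.7, 91.9, 214.5]
tcp_rot: [179.8, -0.6, -0.3]
ft_force: [-0.1, -0.1, -1.1]
finger_gap: 20.3
time: 11.15
tool_pos: [602.8, 92.1, 215.4]
tcp_rot: [179.8, -0.7, -0.3]
ft_force: [0.2, 0.4, -0.6]
finger_gap: 20.6
[602.75826511  92.06250842 215.38579056] [179.8329764   -0.66314017  -0.29155985] [ 0.23468489  0.38788385 -0.62901738] 20.613762173831024
```

View pics/w5.png

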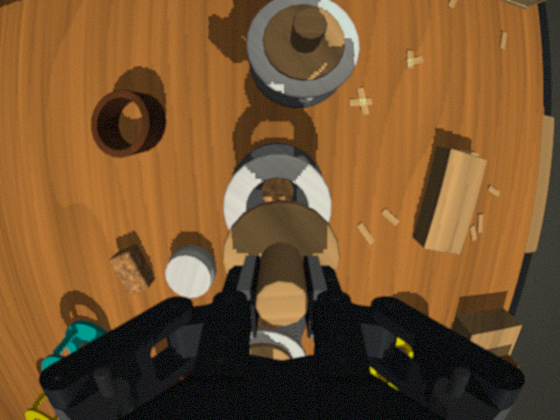

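Run:
```python
from h import *
s=r.sense(); p=r.snapshot("wrist"); print(s["tool_pos"]); Z=s["tool_pos"][2]
for uv,z in [((282,299),Z+11),((282,202),Z-33),((224,250),Z-33),((339,250),Z-33)]: print(uv,wray(p,uv,s,z)-s["tool_pos"])
for uv in [(223,200),(332,200),(278,152)]: print(wray(p,uv,s,85))
```

```text
[602.47809399  92.3424893  215.28959631]
(282, 299) [ 0.12190601  4.2575107  11.01040369]
(282, 202) [  0.72190601  32.3575107  -32.98959631]
(224, 250) [-29.27809399   7.1575107  -32.98959631]
(339, 250) [ 30.22190601   6.6575107  -32.98959631]
[557.1 103.1  85. ]
[644.5 102.4  85. ]
[601.5 140.8  85. ]
```

```bash
python3 -m jog '[[-0.003,-0.001,0,0,10],[-0.003,-0.001,0.02,0,10],[-0.003,-0.001,0.038,0,10],[-0.003,-0.001,0.05,0,10],[-0.003,-0.001,0.06,0,10],[-0.003,-0.001,0.07,0,10],[-0.003,-0.001,0.08,0,10],[-0.003,-0.001,0.08,0,10]]'; python3 -m jog '[[0,0,0.003,0,10],[0,0,0.003,0,10]]'
```

```text
time: 12.05
tool_pos: [599.3, 93.2, 133.3]
tcp_rot: [179.8, -0.5, -0.2]
ft_force: [-0.3, -0.7, -1.4]
finger_gap: 20.4
time: 12.25
tool_pos: [599.2, 93.2, 130.2]
tcp_rot: [179.8, -0.5, -0.3]
ft_force: [-0.2, -0.5, -1.4]
finger_gap: 20.3
```

```bash
python3 -m jog '[[0.001,0,0.003,0,10],[0.001,0,0.006,0,10],[0.001,0,0.006,0,10]]'; python3 -m jog '[[0,0,0.003,0,10],[0,0,0.004,0,10],[0,0,0.004,0,10]]'; python3 -m jog '[[0,0,0.003,0,10],[0,0,0.005,0,10],[0,0,0.005,0,10]]'
```

```text
time: 12.55
tool_pos: [600.8, 93.2, 124.5]
tcp_rot: [179.8, -0.5, -0.3]
ft_force: [-0.2, 0.0, 3.1]
finger_gap: 20.2
time: 12.85
tool_pos: [601.2, 93.2, 120.9]
tcp_rot: [179.8, -0.6, -0.3]
ft_force: [0.5, 0.1, 5.4]
finger_gap: 20.2
time: 13.15
tool_pos: [601.4, 93.2, 116.2]
tcp_rot: [179.8, -0.6, -0.3]
ft_force: [-1.5, 0.2, 6.9]
finger_gap: 20.2
```

```bash
python3 -m jog '[[0,0,0.003,0,10],[0,0,0.006,0,10],[0,0,0.009,0,10],[0,0,0.009,0,10]]'; python3 -m jog '[[0,0,0.003,0,10],[0,0,0.004,0,10],[0,0,0.004,0,10]]'
```

```text
time: 13.55
tool_pos: [601.6, 93.2, 108.0]
tcp_rot: [179.8, -0.6, -0.3]
ft_force: [-5.1, -1.2, 10.8]
finger_gap: 20.2
time: 13.85
tool_pos: [601.9, 93.3, 106.9]
tcp_rot: [179.8, -0.7, -0.2]
ft_force: [-12.6, -0.5, 24.9]
finger_gap: 20.4
```

```bash
python3 -m jog '[[0,0,0.001,0,10],[0,0,0.002,0,10],[0,0,0.002,0,10]]'
```

```text
time: 14.15
tool_pos: [602.2, 93.3, 107.0]
tcp_rot: [179.8, -0.7, -0.2]
ft_force: [-7.9, -1.2, 17.4]
finger_gap: 20.3
```

```bash
python3 -m jog '[[-0.001,0,0.001,0,10],[-0.0015,0,0.002,0,10],[-0.0015,0,0.002,0,10],[-0.0015,0,0.002,0,10]]'
python3 - <<'E'
from h import *
p=r.snapshot("side"); w=r.snapshot("wrist"); s=r.sense(); print(s["tool_pos"],s["tcp_rot"],s["ft_force"],s["qd"].round(2))
a=cv2.resize(p["image"][165:325,140:300,::-1],(560,560),interpolation=cv2.INTER_CUBIC)
cv2.imwrite("pics/f.png",a)
E
```

```text
time: 14.55
tool_pos: [602.0, 93.3, 107.0]
tcp_rot: [179.8, -0.9, -0.2]
ft_force: [-0.2, -0.9, 12.0]
finger_gap: 20.1
[602.00301091  93.3025866  107.03510612] [179.83811586  -0.89074601  -0.23533706] [-1.31374172 -0.41894254 12.87030738] [ 0.01 -0.04  0.08 -0.02  0.08 -0.07]
```

View pics/f.png

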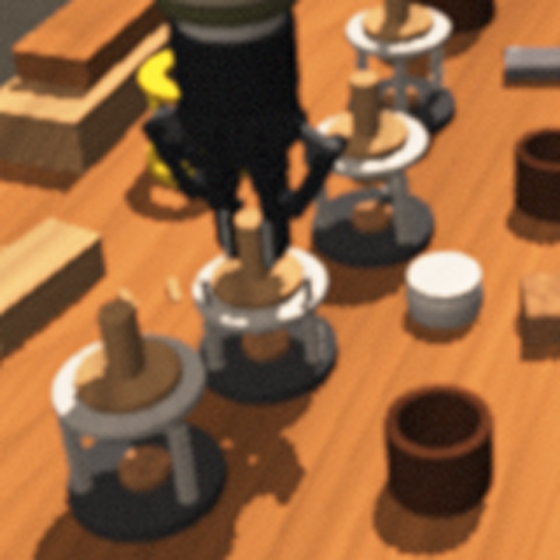

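```bash
python3 -m jog '[[-0.001,0,0.003,0,10],[-0.001,0,0.004,0,10],[-0.001,0,0.004,0,10],[-0.001,0,0.004,0,10],[-0.001,0,0.004,0,10],[-0.001,0,0.004,0,10]]'
```

```text
time: 15.25
tool_pos: [602.1, 93.3, 106.9]
tcp_rot: [179.8, -1.0, -0.2]
ft_force: [-10.7, -1.7, 26.1]
finger_gap: 20.2
```

Run:
```python
from h import *
s=r.sense(); print(s["tool_pos"],s["ft_force"],s["finger_gap"],s["time"]); print(r.hand_in())
```

```text
[602.12231508  93.33927832 106.85663594] [-10.70702472  -1.67836981  26.10969262] 20.217962659393166 15.25
the job is handed in; nothing more can be done
None
```

Both spare finials are in the two empty cradles. I handed the job in at 15.25 s with the second one still gripped and pressed down; no verdict was reported.

- **First finial:** the spare from the right-hand sleeve went into the cradle at about (585, -67) and was let go. The last side picture shows it upright on its raised ring. The network put it about 3 mm from the measured seat point, inside the 7 mm limit.
- **Second finial:** the spare from the left-hand sleeve went into the cradle at about (600, 95). The tool went down from about 124.5 mm at first contact (3 N already on the spring) to 106.9 mm. It then stopped there as the push rose from 13 to 26 N, so the ring is on its stop. The last side picture shows the guide rods standing through the ring.
- **Less certain:** I saw about 17.6 mm of ring travel after the 3 N contact reading, not the full 20 mm. I took the hard stop in the force as the evidence that it was fully down. About 11 N of sideways push and 1° of tool tilt remained at hand-in.
- **Bystanders:** the two loaded cradles and the bench items in that last picture looked undisturbed. It did not show the whole bench, and I did not measure them again.

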